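# Snap the carry handle onto the vinegar bottle and move it to the cork mat

## Robot

A 6-joint arm with a two-finger parallel gripper is mounted at the origin on the work surface. World frame = base frame: x ahead of the robot, y to its left, z up, the work surface at z = 0. Lengths are in mm, angles in rad, forces in N, time in s.
With the tool pointing down it reaches from about 350 to 775 mm from the base axis. Payload 7.3 kg.
Tool frame: the origin (TCP) lies at the very end of the fingers, on their centre line; the grasp point (between the pads) lies 19 mm behind it (bot.grip_point_offset is the distance from the TCP to the grasp point, in mm); z points along the fingers, y is the line along which they close (so a half turn about z gives the same grasp; the last joint's range is limited). The gripper opens to 92 mm and grips with 3 to 60 N. Pads are 19 mm wide; open, the fingers measure 130 mm over their backs; the gripper's body (75 mm by 190 mm) begins 47 mm behind the grasp point.
Start: joints at [-1.265, 0.342, 1.524, -0, 1.275, -0.146], TCP at [229.232, -472.332, 226.741] pointing down, gripper open.
Joint ranges: [-2.53, 2.53], [-0.77, 2.02], [0.04, 2.7], [-1, 4.14], [0.28, 2.66], [-3.11, 3.11]. Speed limits (rad/s): [2.57, 2.57, 3.14, 3.14, 3.14, 3.14].

## Interface

Orientations are given as [roll, pitch, yaw] about the fixed x, y, z axes, in that order (R = Rz(yaw) Ry(pitch) Rx(roll)).
In Python, from plant import bot gives the robot as it stands. The module is installed in compiled form; this text tells all that it offers.
- The arm moves only by the shell command python3 -m jog 'ROWS' [OPENING]. ROWS is JSON, a list of rows, each a list of 6 numbers: the shift along the tool's x, y, z in mm, then the turn, a rotation vector about the tool's x, y, z in rad. In form: [[dx, dy, dz, rx, ry, rz], ...]. A call has 1 to 12 rows; each row shifts and turns the commanded pose from where the row before left it, along the tool's axes as they then stand; what a row does not reach is not made up. A row lasts 1/10 s, in which the tool goes at most 50 mm and 8.59 degrees, less where a joint would pass 70% of its speed; a pose out of reach is approached as far as the arm can. A call with a gripper value outside its range is refused whole. OPENING is the opening in per cent of the stroke, from 0 (shut) to 100 (fully open), set as the call begins (- or left out, the last holds). The fingers move at their own pace and stop on an object; the grip force is fixed at half the most. Time passes only in rows, so rows that do not move let the fingers close. It gives the time, the measured TCP pose, the force, the opening and the grip force at its end, in the units of the state.
- bot.get_obs(): the state, without advancing time (a new reading comes with each control period).
- bot.capture(name): name is "scene" or "top"; returns the picture (400x640x3 uint8, red, green, blue); there is no depth.
- bot.camera_model(name): a dict with "fx", "fy", "cx", "cy" (pixels), "position" and "orientation" of the camera in the world. Camera axes: x right, y down, z forward; pixel columns grow to the right and rows downward; lengths in mm; the calibration is good to about 2 mm. A picture is of the moment at which its call begins. camera_model takes no time and is no camera call.
- bot.close_job(): hands the job in; it is judged then, once.
Trained networks look in the newest picture that a camera, given by its name, has taken for a name from the list of things; names that differ only in an ending like _2 or _b are one class to them, and where a whole thing is asked for, a point or a joint stands for the part that bears it (a point fixed in the world has none). Each returns a list of dicts, best first, with "p" (0 to 1); they miss things now and then, are a little off and sometimes report something else, mostly with a low value. They report only what shows in the picture. A call takes as long as a camera call. They do not tell look-alikes from the thing itself.
- bot.outline_of(target, camera): "mask" (400x640 bool, what is visible of it) and "pixel" ([column, row] in pixels, amid what is visible of it).
The state is a dict: "time": time; "joint_positions": joint angles; "dq": joint speeds; "tau": joint torques, N m; "tool_pos": TCP position; "tcp_rot": TCP orientation; "contact_force": force on the tool from outside, world axes, zero at the start; "moment": the same for the moment, N m; "grip_width": finger opening in mm; "finger_force": force on a finger pad.
Only numpy, scipy, OpenCV 4.12 (cv2) and the standard library are available. Lean on these libraries where they do the work, as an engineer would, in place of code of your own. Each camera call takes 0.05 s, during which the arm holds its last target. There are 200 camera calls.

## Task

The green vinegar bottle is too fat to take in one hand, so fit the red carry handle to it: push the handle straight down over the cap, pressing no harder than the clip needs, until both sprung arms have snapped under the ring on the neck. Then lift the bottle by the handle, set it down gently, upright and wholly on the round cork mat, and let go with the handle still on. Never take hold of the bottle itself, don't tip it, and leave everything else where it is.

Things in the scene. Friction and masses are not known exactly. Their poses are not given: they have to be found in the camera images.
- bottle: Green glass vinegar bottle, loose, 0.4-0.6 kg, 80 mm wide up to 118 mm, 200 mm tall to the top of its white screw cap (cap 30 mm wide, 19 mm tall). The neck ring below the cap is 44 mm wide: flat underside at z = 170 mm, its flank sloping in to 31 mm at 181 mm; the neck below is 28 mm. Origin: centre of the base; z along its axis, upward. Round, so its yaw means nothing.
- handle: Red carry handle, 87 mm tall, 59 mm wide, 85 g, standing upright on its skirts. Origin: centre of the disc's underside, 40 mm above the table at first; z up. Home when this meets the cap's top (z = 200 mm on the bottle). Skirts reach down to z = -40, the disc's top is at +5 (sockets +15, 18-32 mm to either side along y).
- grip (a point): Middle of the handle's grip bar, 40 mm above the handle's origin when unloaded. The bar lies along the handle's y: 68 long, 14 wide (x), 14 tall. It sits on two soft rubber legs and gives up to 12 mm down under a push and a few mm up under the bottle's weight, so the hand's height does not tell how far the clip has gone on: the force does.
- lip_front (a point): Middle of the catching lip (5 mm thick) of the sprung arm on the handle's -x side: 18 mm from the handle's axis, 33.5 mm below its origin. Cap passes between the lips; the neck ring forces each 5 mm outward. The push rises to about 15 N (11-18 N), drops at once by 5 N or more as both snap under, and the disc then meets the cap. Over 25 N is too much for the bottle.
- lip_back (a point): The same lip of the sprung arm on the handle's +x side. Snapped on, each lip's middle lies 3.5 mm below the ring's underside (z = 166.5 mm on the bottle), about 1 mm higher when the bottle hangs from the handle. Come down upright and centred on the cap within 2 mm, so that both arms snap.
- mat: Round cork mat, 130 mm wide, 8 mm thick, fixed on the table; the bottle's new place. Origin: centre of its underside.
- tumbler: Bystander: white tumbler with steel foot and black lid, 84 mm wide, 158 mm tall. Origin: centre of its base.
- soy_bottle: Bystander: brown soy sauce bottle with red cap, 62 mm wide, 150 mm tall. Origin: centre of its base.
- rice_bowl: Bystander: blue bowl, 110 mm wide, 60 mm tall. Origin: centre of its base.
- sauce_dish: Bystander: small white dish, 80 mm wide, 26 mm tall. Origin: centre of its base.
- rice_paddle: Bystander: flat wooden rice paddle, about 230 mm long, 62 mm wide, 8 mm thick, lying along its x. Origin: on its underside, near the middle.
- maki: Bystander: four black maki rolls on a dark wooden board 85 mm square, 44 mm tall in all. Origin: centre of its underside.
There are look-alikes about, which are no part of the job. What is shaped like the bottle but blue is not meant.

How it is judged (in metres and radians):
On the way, in this order (a step that is already met when the one before it is completed fails the run):
1. the handle is snapped fully onto the bottle, both lips under the neck ring, while the bottle still stands where it was (z of each of lip_front, lip_back in the frame of bottle below 0.1688 m and horizontal distance between handle and bottle below 0.03 m and distance of bottle from where it was at the start of the episode below 0.03 m), for 0.2 s.
2. the bottle is lifted clear by the snapped-on handle (height (world z) of bottle above 0.02 m and z of each of lip_front, lip_back in the frame of bottle below 0.1695 m), for 0.2 s.
At the end, for the whole second after the job is handed in: The bottle stands at rest, upright (within 3 degrees) and wholly on the cork mat (its axis within 25 mm of the mat's centre), with both lips of the handle still under the neck ring and the handle let go (horizontal distance between bottle and mat below 0.025 m and height (world z) of bottle between 0.004 and 0.012 m and angle between bottle's own z axis and vertical below 0.05 rad and linear speed of bottle below 0.02 m/s and z of each of lip_front, lip_back in the frame of bottle below 0.1695 m and horizontal distance between handle and bottle below 0.03 m); the robot touches nothing.
It fails at once if the handle is pressed onto the bottle harder than 25 N (contact force between handle and bottle above 25 N).
It fails at once if the bottle is set down hard: more than 45 N on the mat (contact force between bottle and mat above 45 N).
It fails at once if the bottle is tipped more than 25 degrees (angle between bottle's own z axis and vertical above 0.44 rad).
It fails at once if the gripper takes hold of or pushes the bottle itself (contact force between the fingers and bottle above 2 N).
It fails at once if another thing on the table is moved by more than 15 mm (distance of any of tumbler, soy_bottle, rice_bowl, sauce_dish, rice_paddle, maki from where it was at the start of the episode above 0.015 m).
It also fails if it takes over 64 s, if anything falls off the work surface, if the arm or the gripper's body presses on something with over 40 N, if the wrist force passes 120 N, or if a joint passes its speed limit or range.

## Working session

There is one attempt and no reset: what is moved stays moved. The work goes in short steps, Python scripts to look and compute and a shell command to move; the robot and the scene stay as the last step left them, time stands still between calls to the robot, and variables do not carry over. Pictures are saved under pics/ and viewed, at most 11 in all, crops included, and the job is handed in when it is done.

```bash
mkdir -p pics
cat > h.py <<'E'
import numpy as np, cv2
from scipy.spatial.transform import Rotation as R
from plant import bot
def cam(n):
    m=bot.camera_model(n); o=np.array(m['orientation'])
    Rm=o if o.shape==(3,3) else R.from_euler('xyz',o).as_matrix()
    return m,np.array(m['position'],float),Rm
def at_z(n,px,z):
    m,p,Rm=cam(n); d=Rm@np.array([(px[0]-m['cx'])/m['fx'],(px[1]-m['cy'])/m['fy'],1]); return p+d*(z-p[2])/d[2]
def proj(n,P):
    m,p,Rm=cam(n); c=Rm.T@(np.array(P,float)-p); return np.array([m['cx']+m['fx']*c[0]/c[2],m['cy']+m['fy']*c[1]/c[2]])
def save(n,f):
    im=bot.capture(n); cv2.imwrite('pics/'+f,im[:,:,::-1]); return im
E
python3 - <<'E'
from h import *
for n in('scene','top'):
    save(n,n+'0.png'); print(bot.camera_model(n))
    for t in('bottle','handle','mat'):
        for d in bot.outline_of(t,n):
            ys,xs=np.where(d['mask']); print(n,t,round(d['p'],2),d['pixel'],xs.min(),xs.max(),ys.min(),ys.max())
a=cv2.imread('pics/scene0.png');b=cv2.imread('pics/top0.png');cv2.imwrite('pics/both0.png',cv2.resize(np.vstack([a,b]),(480,600)))
print(bot.get_obs())
E
```

```text
{'fx': 371.45927199376655, 'fy': 371.45927199376655, 'cx': 313.9914910588251, 'cy': 203.47667068381855, 'position': array([1259.05514516,  178.92966072,  973.65077583]), 'orientation': array([-2.47547847,  0.01511952,  1.87911785])}
scene bottle 0.94 [192.8, 185.6] 181 214 158 211
scene bottle 0.84 [238.2, 167.3] 226 255 137 190
scene bottle 0.59 [225.0, 126.9] 216 242 103 153
scene handle 0.75 [348.1, 205.4] 333 354 197 223
scene mat 0.96 [412.4, 231.1] 391 432 214 249
scene mat 0.53 [359.9, 167.5] 334 376 153 189
{'fx': 486.1450459240185, 'fy': 486.1450459240185, 'cx': 321.3937354338184, 'cy': 197.0501196448585, 'position': array([ 506.87772629,  -49.90335978, 1551.83438786]), 'orientation': array([-3.09714351,  0.01768616, -1.5913235 ])}
top bottle 0.86 [422.9, 211.5] 406 439 200 227
top bottle 0.86 [454.8, 169.9] 434 470 157 186
top bottle 0.73 [458.7, 260.8] 442 478 247 276
top handle 0.56 [303.8, 204.9] 290 311 195 212
top mat 0.56 [230.2, 208.2] 213 254 186 227
{'time': 0.4, 'joint_positions': array([-1.26499889e+00,  3.42126615e-01,  1.52422328e+00,  3.57591141e-06,
        1.27541826e+00, -1.46013700e-01]), 'dq': array([-0.00139359, -0.00241409, -0.00178138, -0.00098865, -0.00029503,
       -0.00057265]), 'tau': array([-1.09635501e-03, -4.30716527e+01, -2.44194585e+01,  7.16911163e-02,
        5.01291384e-02, -4.77322988e-05]), 'tool_pos': array([ 229.21391209, -472.27102704,  226.63164633]), 'tcp_rot': array([-3.14141952e+00, -2.89184168e-05,  4.51810092e-01]), 'contact_force': array([0.11955477, 0.09267952, 0.16003274]), 'moment': array([ 0.00238891, -0.01429151,  0.03010337]), 'finger_force': 0.0, 'grip_width': 91.67075281127961}
```

View pics/scene0.png

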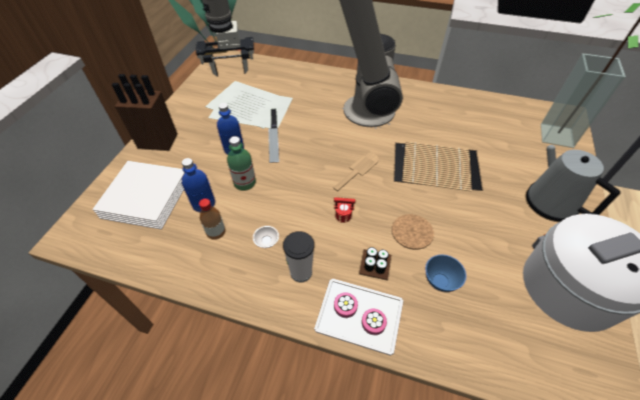

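View pics/top0.png

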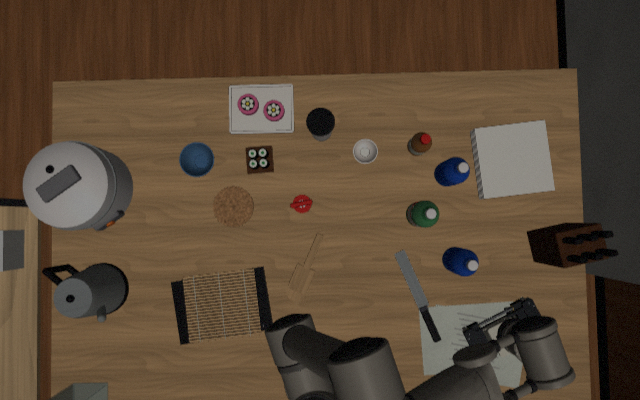

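Scene view: green bottle at (241,165), red handle (344,208), mat (412,231). Top view: bottle's cap (432,214), handle (301,204), mat (234,207), with the blue look-alikes either side of the green bottle.

Run:
```python
from h import *
S=cv2.imread('pics/scene0.png');T=cv2.imread('pics/top0.png')
def cen(im,m,box):
    x0,y0,x1,y1=box; k=np.zeros_like(m);k[y0:y1,x0:x1]=m[y0:y1,x0:x1]; ys,xs=np.where(k); return xs.mean(),ys.mean(),len(xs),xs.min(),xs.max(),ys.min(),ys.max()
def white(im): h=cv2.cvtColor(im,cv2.COLOR_BGR2HSV); return (h[...,1]<70)&(h[...,2]>130)
def red(im): h=cv2.cvtColor(im,cv2.COLOR_BGR2HSV); return ((h[...,0]<6)|(h[...,0]>172))&(h[...,1]>150)
c=cen(T,white(T),(420,200,445,228)); print('cap top',c,at_z('top',c[:2],195))
c=cen(S,white(S),(226,132,250,155)); print('cap sc',c,at_z('scene',c[:2],192))
c=cen(T,red(T),(285,190,318,220)); print('h top',c,at_z('top',c[:2],70))
c=cen(S,red(S),(328,190,360,225)); print('h sc',c,at_z('scene',c[:2],45))
for n in('scene','top'):
    bot.capture(n); d=bot.outline_of('mat',n)[0]; ys,xs=np.where(d['mask']); print('mat',n,at_z(n,((xs.min()+xs.max())/2,(ys.min()+ys.max())/2),8))
    d=[d for d in bot.outline_of('bottle',n)]
    for e in d: print(n,e['pixel'],at_z(n,e['pixel'],90)[:2])
a=cv2.resize(S[185:235,315:375],(400,333),interpolation=cv2.INTER_CUBIC);b=cv2.resize(T[180:230,275:335],(400,333),interpolation=cv2.INTER_CUBIC)
cv2.imwrite('pics/h.png',np.hstack([a,b]))
```

```text
cap top (np.float64(431.0), np.float64(213.5), 60, np.int64(427), np.int64(435), np.int64(210), np.int64(217)) [ 515.47589265 -330.77491051  195.        ]
cap sc (np.float64(233.86363636363637), np.float64(139.66666666666666), 66, np.int64(226), np.int64(239), np.int64(136), np.int64(154)) [ 509.54232309 -333.68930814  192.        ]
h top (np.float64(301.34901960784316), np.float64(203.41176470588235), 255, np.int64(290), np.int64(311), np.int64(195), np.int64(212)) [555.19453875  36.52134155  70.        ]
h sc (np.float64(343.65870307167233), np.float64(207.9692832764505), 293, np.int64(334), np.int64(354), np.int64(198), np.int64(221)) [557.6442787   38.75301302  45.        ]
mat scene [557.24388059 258.07380231   8.        ]
scene [239.3, 162.4] [ 508.22900516 -335.1296784 ]
scene [192.4, 186.1] [ 647.0250729  -433.57928426]
scene [224.4, 127.9] [ 364.34088809 -460.63791146]
mat top [551.96791778 258.28125856   8.        ]
top [458.8, 260.0] [ 376.06738138 -430.75341827]
top [423.8, 213.2] [ 517.48382549 -331.06182936]
top [453.3, 171.5] [ 640.76900613 -423.05359809]
top [303.5, 204.8] [550.22586664  28.9537128 ]
```

View pics/h.png

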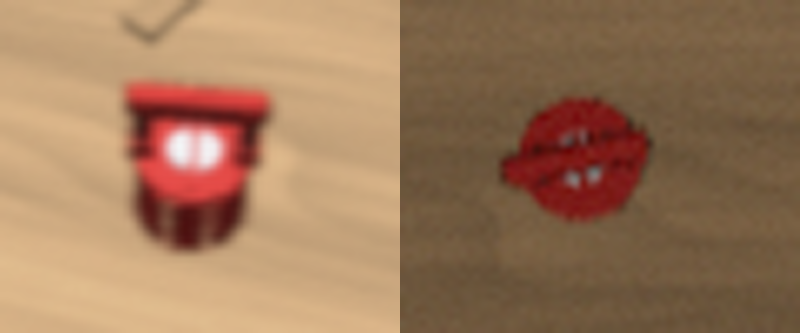

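The crop shows the handle's bar from about (290.4,205.5) to (312.5,201.8) in the top view and (334,198.8) to (355.2,200.3) in the scene view, so it lies close to world y.

```bash
cat >> h.py <<'E'
def togo(P,yaw=None):
    o=bot.get_obs(); Rt=R.from_euler('xyz',o['tcp_rot']); d=Rt.inv().apply(np.array(P)-o['tool_pos'])
    print('tool shift',d.round(1)); 
    if yaw is not None: print('then rotvec',(Rt.inv()*R.from_euler('xyz',[np.pi,0,yaw])).as_rotvec().round(3))
E
python3 - <<'E'
from h import *
for n,a,b in(('top',(290.4,205.5),(312.5,201.8)),('scene',(334.,198.8),(355.2,200.3))):
    A,B=at_z(n,a,82),at_z(n,b,82); print(n,(A+B)/2,np.linalg.norm(A-B),np.arctan2(*(A-B)[1::-1]),'or',np.arctan2(*(B-A)[1::-1]))
togo([557,38,260])
E
```

```text
top [554.07429966  35.53688636  82.        ] 67.86687027515501 1.7155887779268946 or -1.4260038756628988
scene [553.2189286   38.67448826  82.        ] 65.11907083534832 -1.3655545531615068 or 1.7760381004282864
tool shift [ 517.7 -316.   -33.3]
```

```bash
python3 -m jog '[[0,0,-33,0,0,0],[40,-24,0,0,0,0],[40,-24,0,0,0,0],[40,-24,0,0,0,0],[40,-24,0,0,0,0],[40,-24,0,0,0,0],[40,-24,0,0,0,0],[40,-24,0,0,0,0],[40,-24,0,0,0,0],[40,-24,0,0,0,0],[40,-24,0,0,0,0],[40,-24,0,0,0,0]]' 100 && python3 -m jog '[[35,-24,0,0,0,0],[40,-26,0,0,0,-0.1],[0,0,0,0,0,-0.14],[0,0,0,0,0,-0.14],[0,0,0,0,0,-0.14],[0,0,0,0,0,-0.14],[0,0,0,0,0,-0.14],[0,0,0,0,0,-0.14],[0,0,0,0,0,-0.14],[0,0,0,0,0,-0.14],[0,0,0,0,0,-0.07],[0,0,0,0,0,0]]'
python3 - <<'E'
from h import *
togo([554,37,150],1.74); save('scene','s1.png'); save('top','t1.png')
E
```

```text
time: 1.9
tool_pos: [510.6, -40.8, 259.9]
tcp_rot: [3.141, -0.0, 0.452]
contact_force: [0.3, -0.2, 0.0]
grip_width: 91.5
finger_force: 0.0
time: 3.1
tool_pos: [555.5, 35.0, 259.7]
tcp_rot: [-3.142, 0.0, 1.742]
contact_force: [-0.4, 0.9, -0.3]
grip_width: 92.2
finger_force: 0.0
tool shift [  2.2  -1.1 109.7]
then rotvec [-0.     0.     0.002]
```

```bash
python3 -m jog '[[2,-1,30,0,0,0],[0,0,40,0,0,0],[0,0,36,0,0,0],[0,0,0,0,0,0]]'
python3 - <<'E'
from h import *
S=save('scene','s2.png')[:,:,::-1]; T=save('top','t2.png')[:,:,::-1]
o=bot.get_obs();print(o['tool_pos'])
for n in('scene','top'): print(n,proj(n,o['tool_pos']))
cv2.imwrite('pics/h2.png',np.hstack([cv2.resize(S[150:240,290:400],(440,360),interpolation=cv2.INTER_CUBIC),cv2.resize(T[160:250,250:340],(360,360),interpolation=cv2.INTER_CUBIC)]))
E
```

```text
time: 3.6
tool_pos: [551.1, 37.0, 149.3]
tcp_rot: [-3.132, -0.002, 1.74]
contact_force: [-1.6, -0.9, 0.2]
grip_width: 91.8
finger_force: 0.0
[554.45638856  36.77089005 154.3050493 ]
scene [345.06571335 184.21134846]
top [299.54321749 202.75156671]
```

View pics/h2.png

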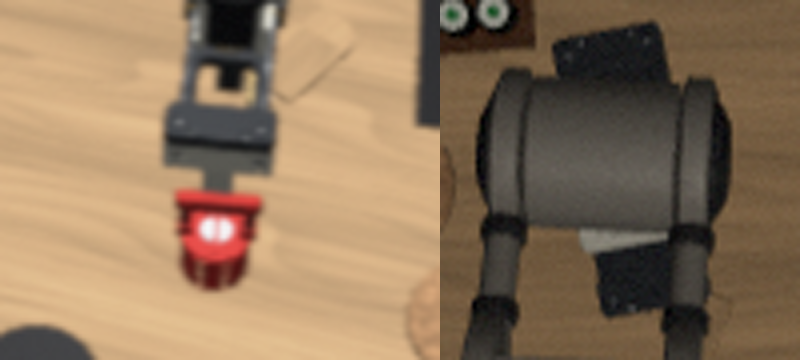

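The finger is centred on the bar (scene crop, column 217 against bar 175-262). Go down and grip.

```bash
python3 -m jog '[[0,0,20,0,0,0],[0,0,25,0,0,0],[0,0,25,0,0,0],[0,0,15,0,0,0],[0,0,5,0,0,0],[0,0,0,0,0,0],[0,0,0,0,0,0]]' && python3 -m jog '[[0,0,0,0,0,0],[0,0,0,0,0,0],[0,0,0,0,0,0],[0,0,0,0,0,0],[0,0,0,0,0,0],[0,0,0,0,0,0],[0,0,0,0,0,0],[0,0,0,0,0,0]]' 0
```

```text
time: 4.4
tool_pos: [555.5, 36.7, 65.5]
tcp_rot: [3.138, 0.001, 1.742]
contact_force: [0.3, -0.1, 1.3]
grip_width: 91.9
finger_force: 0.0
time: 5.2
tool_pos: [554.1, 36.8, 63.7]
tcp_rot: [-3.142, 0.0, 1.742]
contact_force: [0.0, 0.2, -0.3]
grip_width: 32.1
finger_force: 0.0
```

```bash
python3 -m jog '[[0,0,0,0,0,0],[0,0,0,0,0,0],[0,0,0,0,0,0],[0,0,0,0,0,0],[0,0,0,0,0,0],[0,0,0,0,0,0]]' && python3 -m jog '[[0,0,-10,0,0,0],[0,0,-40,0,0,0],[0,0,-50,0,0,0],[0,0,-50,0,0,0],[0,0,-50,0,0,0],[0,0,-40,0,0,0],[0,0,0,0,0,0],[0,0,0,0,0,0]]'
python3 - <<'E'
from h import *
S=save('scene','s3.png')[:,:,::-1]
o=bot.get_obs();print(o['tool_pos'])
togo([513,-332,304])
cv2.imwrite('pics/h3.png',cv2.resize(S[80:230,270:420],(600,600),interpolation=cv2.INTER_CUBIC))
E
```

```text
time: 5.8
tool_pos: [554.1, 36.8, 63.7]
tcp_rot: [-3.142, 0.0, 1.742]
contact_force: [-0.7, -0.1, 0.4]
grip_width: 13.6
finger_force: 29.9
time: 6.6
tool_pos: [554.1, 36.8, 304.7]
tcp_rot: [3.14, 0.001, 1.742]
contact_force: [0.2, 0.4, -1.6]
grip_width: 14.2
finger_force: 29.9
[553.53787336  36.86042105 303.15406781]
tool shift [-356.6 -102.7   -0.8]
```

View pics/h3.png

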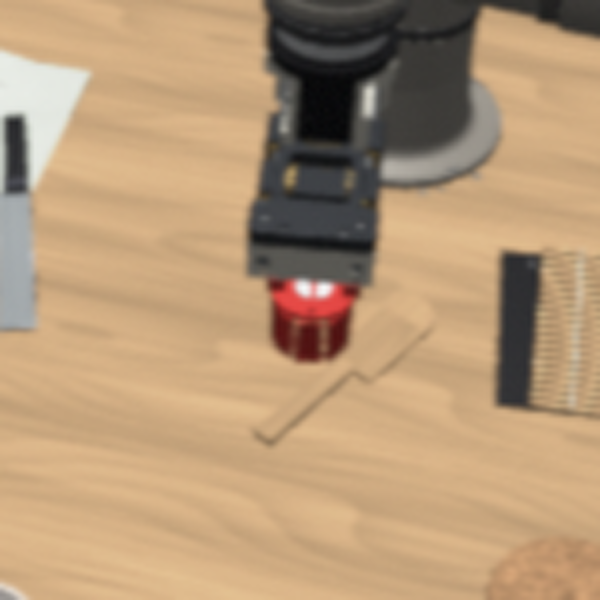

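The handle is held level (crop (312,300)), TCP centred on it. Over to the bottle.

```bash
python3 -m jog '[[-20,-6,0,0,0,0],[-38,-11,0,0,0,0],[-38,-11,0,0,0,0],[-38,-11,0,0,0,0],[-38,-11,0,0,0,0],[-38,-11,0,0,0,0],[-38,-11,0,0,0,0],[-38,-11,0,0,0,0],[-38,-11,0,0,0,0],[-20,-6,0,0,0,0],[-12,-3,0,0,0,0]]' && python3 -m jog '[[0,0,0,0,0,0],[0,0,10,0,0,0],[0,0,10,0,0,0],[0,0,0,0,0,0],[0,0,0,0,0,0]]'
python3 - <<'E'
from h import *
S=save('scene','s4.png')[:,:,::-1];T=save('top','t4.png')[:,:,::-1]
o=bot.get_obs();p=o['tool_pos'];print(p)
for n in('scene','top'): print(n,proj(n,p),proj(n,p-[0,0,64]),proj(n,[p[0],p[1],200]))
cv2.imwrite('pics/h4.png',np.hstack([cv2.resize(S[100:200,200:280],(480,600),interpolation=cv2.INTER_CUBIC),cv2.resize(T[180:240,400:432],(320,600),interpolation=cv2.INTER_CUBIC)]))
E
```

```text
time: 7.75
tool_pos: [512.4, -332.7, 301.7]
tcp_rot: [-3.139, -0.003, 1.74]
contact_force: [-0.3, 0.5, -1.2]
grip_width: 13.9
finger_force: 29.9
time: 8.25
tool_pos: [513.4, -330.5, 283.5]
tcp_rot: [-3.141, -0.001, 1.743]
contact_force: [-0.9, -0.1, -0.4]
grip_width: 13.9
finger_force: 29.9
[ 513.50969365 -331.12031483  284.13481825]
scene [228.22710432 116.86425634] [232.36354331 133.71842992] [233.58977993 138.714806  ]
top [438.28301897 213.88998018] [433.06178827 214.12061648] [431.52172367 214.18864542]
```

View pics/h4.png

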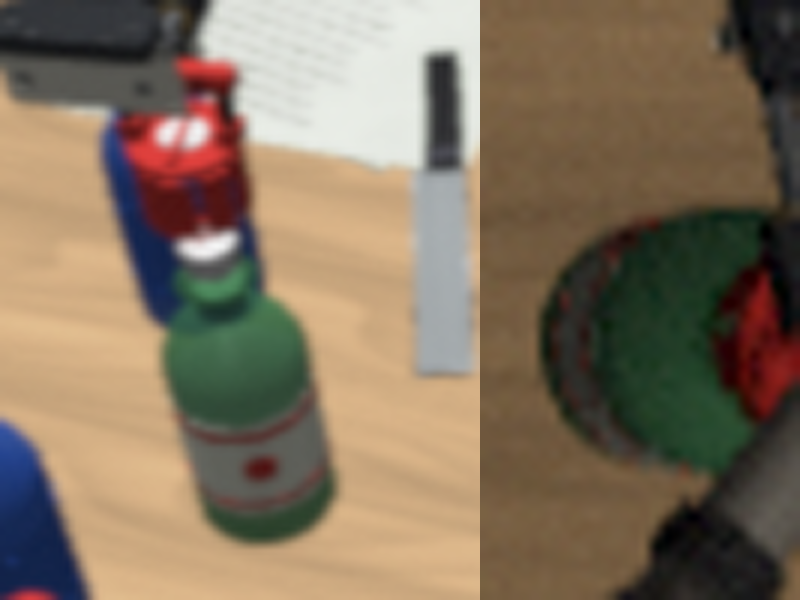

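Scene crop: skirt straddles the cap, centre (196,225), cap centre (207,245), so they're close; top view mostly hidden. I need the sub-pixel relative offset.

```bash
cat > fit.py <<'E'
from h import *
from scipy.optimize import minimize
K=8
def ring(n,x,y,z,r):
    a=np.linspace(0,2*np.pi,48,endpoint=False); return np.array([proj(n,[x+r*np.cos(t),y+r*np.sin(t),z]) for t in a])
def render(n,x,y,prof,box,z0=0):
    x0,y0,x1,y1=box; im=np.zeros(((y1-y0)*K,(x1-x0)*K),np.uint8); rs=[ring(n,x,y,z0+z,r) for z,r in prof]
    for a,b in zip(rs,rs[1:]):
        h=cv2.convexHull(((np.vstack([a,b])-[x0-.5,y0-.5])*K*16-8).round().astype(np.int32)); cv2.fillConvexPoly(im,h,1,shift=4)
    return cv2.resize(im.astype(np.float32),(x1-x0,y1-y0),interpolation=cv2.INTER_AREA)
def fit(n,soft,box,prof,p0,z0=0,valid=None):
    valid=np.ones_like(soft) if valid is None else valid
    f=lambda p:(((cv2.GaussianBlur(render(n,p[0],p[1],prof,box,z0),(0,0),.7)-soft)**2)*valid).sum()
    r=minimize(f,p0,method='Nelder-Mead',options=dict(initial_simplex=[p0,np.add(p0,[6,0]),np.add(p0,[0,6])],xatol=.1,fatol=.01)); return r.x.round(1),round(r.fun,2)
E
cat > f1.py <<'E'
from fit import *
body=[(0,38),(3,40),(118,40)]
def bottlesoft(im,box):
    x0,y0,x1,y1=box; c=im[y0:y1,x0:x1].astype(float); d=c[...,2]-c[...,0]
    bg=np.median(np.r_[d[:,:4].ravel(),d[:,-4:].ravel()]); s=np.clip((bg-d)/bg,0,1)
    # fill interior: hull of the sure pixels, eroded
    m=(s>.6).astype(np.uint8); h=cv2.convexHull(cv2.findNonZero(m)); f=np.zeros_like(m); cv2.fillConvexPoly(f,h,1); f=cv2.erode(f,np.ones((3,3)))
    return np.maximum(s,f)
S0,T0,S4,T4=[cv2.imread('pics/%s.png'%k) for k in('scene0','top0','s4','t4')]
for nm,im in(('S0',S0),('S4',S4)):
    box=(221,164,262,198); s=bottlesoft(im,box); print('bottle',nm,fit('scene',s,box,body,(513,-332)))
box=(400,193,427,232); s=bottlesoft(T0,box); print('bottle T0',fit('top',s,box,body,(513,-332)))
s=bottlesoft(T4,box); v=np.ones_like(s); v[:,22:]=0; v[27:,15:]=0; print('bottle T4',fit('top',s,box,body,(513,-332),valid=v))
def redsoft(im,box):
    x0,y0,x1,y1=box; c=im[y0:y1,x0:x1].astype(float); return np.clip((c[...,2]-c[...,1]-40)/(90),0,1)
o=bot.get_obs()['tool_pos']; print('tcp',o)
for r in(24,25,26,27,28):
    box=(218,127,248,143); s=redsoft(S4,box); print('handle S4',r,fit('scene',s,box,[(-40,r),(0,r)],(513,-332),z0=o[2]-24))
E
python3 f1.py
```

```text
Traceback (most recent call last):
  File "f1.py", line 11, in <module>
    box=(221,164,262,198); s=bottlesoft(im,box); print('bottle',nm,fit('scene',s,box,body,(513,-332)))
                                                                   ~~~^^^^^^^^^^^^^^^^^^^^^^^^^^^^^^^
  File "fit.py", line 14, in fit
    r=minimize(f,p0,method='Nelder-Mead',options=dict(initial_simplex=[p0,np.add(p0,[6,0]),np.add(p0,[0,6])],xatol=.1,fatol=.01)); return r.x.round(1),round(r.fun,2)
  File "fit.py", line 13, in <lambda>
    f=lambda p:(((cv2.GaussianBlur(render(n,p[0],p[1],prof,box,z0),(0,0),.7)-soft)**2)*valid).sum()
                                   ~~~~~~^^^^^^^^^^^^^^^^^^^^^^^^^
  File "fit.py", line 7, in render
    x0,y0,x1,y1=box; im=np.zeros(((y1-y0)*K,(x1-x0)*K),np.uint8); rs=[ring(n,x,y,z0+z,r) for z,r in prof]
                                                                      ~~~~^^^^^^^^^^^^^^
  File "fit.py", line 5, in ring
    a=np.linspace(0,2*np.pi,48,endpoint=False); return np.array([proj(n,[x+r*np.cos(t),y+r*np.sin(t),z]) for t in a])
                                                                 ~~~~^^^^^^^^^^^^^^^^^^^^^^^^^^^^^^^^^^^
  File "h.py", line 11, in proj
    m,p,Rm=cam(n); c=Rm.T@(np.array(P,float)-p); return np.array([m['cx']+m['fx']*c[0]/c[2],m['cy']+m['fy']*c[1]/c[2]])
           ~~~^^^
  File "h.py", line 5, in cam
    m=bot.camera_model(n); o=np.array(m['orientation'])
ValueError: time passes only in moves, steps and waits
```

```bash
sed -i 's/^def cam(n):/import functools\n@functools.cache\ndef cam(n):/' h.py; sed -i 's/body=.*/body=[(0,38),(3,40),(118,40),(135,30),(150,15)]/; s/box=(221,164/box=(221,168/' f1.py; timeout 300 python3 f1.py
```

```text
bottle S0 (array([ 513.3, -330.1]), np.float64(3.97))
bottle S4 (array([ 512.8, -330.4]), np.float64(3.86))
bottle T0 (array([ 516. , -330.8]), np.float64(5.31))
bottle T4 (array([ 515.8, -330.6]), np.float64(3.14))
tcp [ 513.50969365 -331.12031483  284.13481825]
handle S4 24 (array([ 479.5, -354.7]), np.float64(7.64))
handle S4 25 (array([ 478.4, -354.9]), np.float64(7.38))
handle S4 26 (array([ 477.3, -354.9]), np.float64(7.18))
handle S4 27 (array([ 476.1, -355.6]), np.float64(7.01))
handle S4 28 (array([ 475. , -355.6]), np.float64(6.88))
```

Bottle fits: scene (513,-330.3), top (516,-330.7). The handle lies on the TCP within about 0.5 mm (the fit is unreliable only in depth, where the grip centres it). Target (514.6,-330.4).

```bash
python3 - <<'E'
from h import *
togo([514.6,-330.4,245],1.742)
E
python3 -c "
from h import *
print(R.from_euler('xyz',[np.pi,0,1.742]).inv().apply([1.1,.7,0]))"
```

```text
tool shift [ 0.5  1.2 39.1]
then rotvec [0.    0.001 0.001]
[5.02360886e-01 1.20317644e+00 1.47346617e-16]
```

```bash
python3 -m jog '[[0.5,1.2,0,0,0,0],[0,0,5,0,0,0],[0,0,5,0,0,0],[0,0,5,0,0,0],[0,0,5,0,0,0],[0,0,0,0,0,0]]' && python3 -m jog '[[0,0,5,0,0,0],[0,0,5,0,0,0],[0,0,5,0,0,0],[0,0,4,0,0,0],[0,0,0,0,0,0],[0,0,0,0,0,0]]'
```

```text
time: 8.95
tool_pos: [514.0, -330.6, 262.6]
tcp_rot: [-3.14, -0.001, 1.742]
contact_force: [-0.2, -1.1, -0.9]
grip_width: 13.8
finger_force: 29.9
time: 9.55
tool_pos: [514.3, -330.8, 244.7]
tcp_rot: [-3.142, 0.0, 1.742]
contact_force: [-0.2, 0.5, -1.3]
grip_width: 13.7
finger_force: 29.9
```

```bash
for i in 1; do python3 -m jog '[[0,0,2,0,0,0],[0,0,2,0,0,0],[0,0,0,0,0,0],[0,0,0,0,0,0]]'; python3 -m jog '[[0,0,2,0,0,0],[0,0,1,0,0,0],[0,0,0,0,0,0],[0,0,0,0,0,0]]'; python3 -m jog '[[0,0,1,0,0,0],[0,0,1,0,0,0],[0,0,0,0,0,0],[0,0,0,0,0,0]]'; done | grep -E "tool_pos|contact"
```

```text
tool_pos: [514.3, -330.8, 240.7]
contact_force: [0.1, -0.3, -1.0]
tool_pos: [514.4, -330.8, 237.8]
contact_force: [0.2, -0.4, -0.9]
tool_pos: [514.5, -330.8, 235.9]
contact_force: [0.4, -0.3, -0.4]
```

Run:
```python
from h import *
S=save('scene','s5.png')[:,:,::-1]
cv2.imwrite('pics/h5.png',cv2.resize(S[110:180,205:275],(600,600),interpolation=cv2.INTER_CUBIC))
```

```text
(no output)
```

View pics/h5.png

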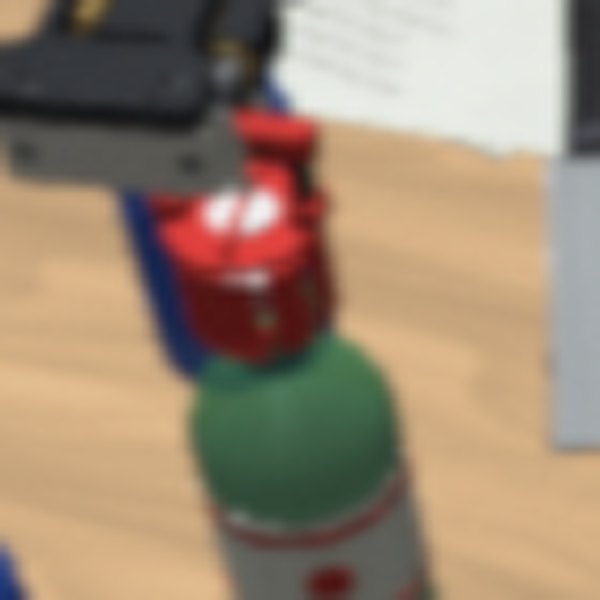

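The handle sits coaxial over the cap (crop skirt centre (262,310) on the neck axis); the force is just beginning. Continue in small steps.

```bash
{ python3 -m jog '[[0,0,1,0,0,0],[0,0,1,0,0,0],[0,0,0,0,0,0]]'; python3 -m jog '[[0,0,1,0,0,0],[0,0,1,0,0,0],[0,0,0,0,0,0]]'; python3 -m jog '[[0,0,1,0,0,0],[0,0,0,0,0,0],[0,0,0,0,0,0]]'; } | grep -E "tool_pos|contact"
```

```text
tool_pos: [514.4, -330.9, 233.9]
contact_force: [0.1, 0.6, 2.1]
tool_pos: [514.4, -330.9, 232.0]
contact_force: [1.7, 0.4, 4.8]
tool_pos: [514.5, -331.0, 231.1]
contact_force: [0.8, 0.8, 5.0]
```

```bash
{ python3 -m jog '[[0,0,1,0,0,0],[0,0,1,0,0,0],[0,0,0,0,0,0]]'; python3 -m jog '[[0,0,1,0,0,0],[0,0,1,0,0,0],[0,0,0,0,0,0]]'; python3 -m jog '[[0,0,1,0,0,0],[0,0,1,0,0,0],[0,0,0,0,0,0]]'; } | grep -E "tool_pos|contact"
```

```text
tool_pos: [514.6, -331.0, 229.3]
contact_force: [0.1, 0.0, 6.7]
tool_pos: [514.6, -331.1, 227.7]
contact_force: [1.1, 1.2, 8.6]
tool_pos: [514.7, -331.1, 226.0]
contact_force: [0.7, -0.4, 9.8]
```

```bash
{ python3 -m jog '[[0,0,1,0,0,0],[0,0,1,0,0,0],[0,0,0,0,0,0]]'; python3 -m jog '[[0,0,1,0,0,0],[0,0,0,0,0,0]]'; python3 -m jog '[[0,0,1,0,0,0],[0,0,0,0,0,0]]';  python3 -m jog '[[0,0,1,0,0,0],[0,0,0,0,0,0]]'; } | grep -E "tool_pos|contact"
```

```text
tool_pos: [514.8, -331.2, 224.4]
contact_force: [0.0, 0.7, 11.9]
tool_pos: [514.9, -331.3, 223.6]
contact_force: [0.3, 1.5, 12.8]
tool_pos: [514.9, -331.4, 222.8]
contact_force: [0.4, 0.5, 12.6]
tool_pos: [515.0, -331.4, 221.9]
contact_force: [1.2, -0.5, 11.2]
```

```bash
{ python3 -m jog '[[0,0,1,0,0,0],[0,0,0,0,0,0]]'; python3 -m jog '[[0,0,0.5,0,0,0],[0,0,0,0,0,0]]';python3 -m jog '[[0,0,0.5,0,0,0],[0,0,0,0,0,0]]'; } | grep -E "tool_pos|contact"
```

```text
tool_pos: [514.6, -331.0, 219.3]
contact_force: [1.4, -1.2, 6.3]
tool_pos: [514.8, -331.2, 219.0]
contact_force: [1.4, 0.5, 7.6]
tool_pos: [514.8, -331.2, 218.6]
contact_force: [2.4, 0.5, 7.4]
```

```bash
{ python3 -m jog '[[0,0,1,0,0,0],[0,0,0,0,0,0]]'; python3 -m jog '[[0,0,1,0,0,0],[0,0,0,0,0,0]]';python3 -m jog '[[0,0,1,0,0,0],[0,0,0,0,0,0]]'; } | grep -E "tool_pos|contact"
python3 - <<'E'
from h import *
S=save('scene','s6.png')[:,:,::-1]
cv2.imwrite('pics/h6.png',cv2.resize(S[110:180,205:275],(600,600),interpolation=cv2.INTER_CUBIC))
E
```

```text
tool_pos: [515.0, -331.2, 217.8]
contact_force: [2.2, -0.6, 8.4]
tool_pos: [515.1, -331.3, 217.1]
contact_force: [1.3, -0.1, 10.8]
tool_pos: [515.2, -331.4, 216.3]
contact_force: [1.6, 0.5, 10.0]
```

View pics/h6.png

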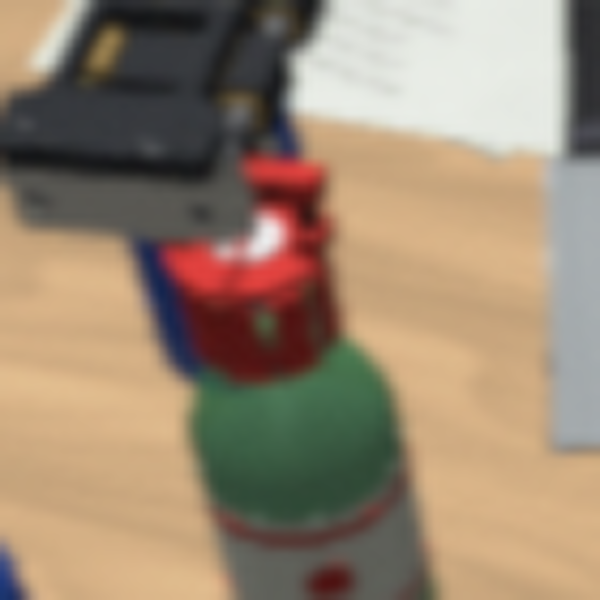

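```bash
{ python3 -m jog '[[0,0,1,0,0,0],[0,0,0,0,0,0],[0,0,0,0,0,0]]'; python3 -m jog '[[0,0,1,0,0,0],[0,0,0,0,0,0],[0,0,0,0,0,0]]';python3 -m jog '[[0,0,1,0,0,0],[0,0,0,0,0,0],[0,0,0,0,0,0]]'; } | grep -E "tool_pos|contact"
```

```text
tool_pos: [515.4, -331.4, 215.7]
contact_force: [2.1, 0.7, 12.4]
tool_pos: [515.5, -331.4, 215.0]
contact_force: [2.2, 1.0, 13.2]
tool_pos: [515.6, -331.5, 214.2]
contact_force: [2.1, 0.8, 13.2]
```

```bash
{ python3 -m jog '[[0,0,-2,0,0,0],[0,0,-2,0,0,0],[0,0,-2,0,0,0],[0,0,-2,0,0,0],[0,0,0,0,0,0],[0,0,0,0,0,0]]'; python3 -m jog '[[0,0,-1,0,0,0],[0,0,-1,0,0,0],[0,0,-1,0,0,0],[0,0,-1,0,0,0],[0,0,0,0,0,0]]'; python3 -m jog '[[0,0,-1,0,0,0],[0,0,-1,0,0,0],[0,0,-1,0,0,0],[0,0,0,0,0,0]]'; python3 -m jog '[[0,0,-1,0,0,0],[0,0,-1,0,0,0],[0,0,-1,0,0,0],[0,0,0,0,0,0]]'; } | grep -E "tool_pos|contact"
python3 - <<'E'
from h import *
S=save('scene','s7.png')[:,:,::-1]
cv2.imwrite('pics/h7.png',cv2.resize(S[100:200,200:280],(480,600),interpolation=cv2.INTER_CUBIC))
E
```

```text
tool_pos: [514.5, -331.0, 220.0]
contact_force: [1.4, -0.3, 5.4]
tool_pos: [514.1, -330.7, 223.3]
contact_force: [-0.0, 0.1, 0.8]
tool_pos: [514.0, -330.6, 226.3]
contact_force: [-1.2, 0.5, -2.9]
tool_pos: [514.3, -330.8, 229.6]
contact_force: [0.4, 0.2, -5.7]
```

View pics/h7.png

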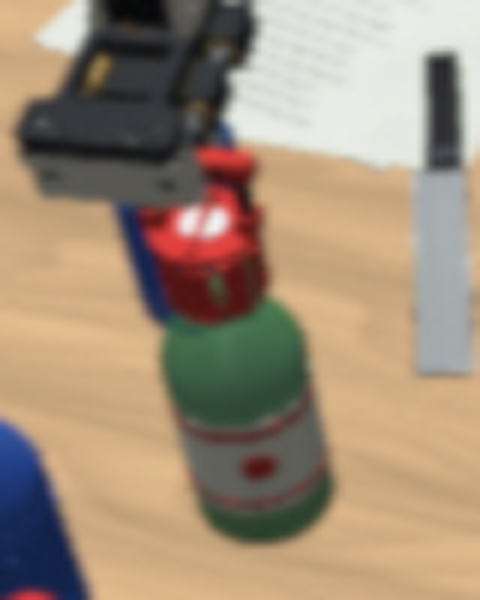

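Clip holds: force passes zero at TCP 223.8 (exactly home) and then pulls up 5.7 N; bottle upright in picture (bottle axis (262,540)→(205,250)). Lift.

```bash
python3 -m jog '[[0,0,-2,0,0,0],[0,0,-3,0,0,0],[0,0,-5,0,0,0],[0,0,-8,0,0,0],[0,0,-10,0,0,0],[0,0,-10,0,0,0],[0,0,-10,0,0,0],[0,0,-6,0,0,0],[0,0,-3,0,0,0],[0,0,0,0,0,0],[0,0,0,0,0,0],[0,0,0,0,0,0]]'
python3 - <<'E'
from h import *
togo([554.5,258,286])
E
```

```text
time: 18.8
tool_pos: [514.1, -330.7, 286.2]
tcp_rot: [-3.141, -0.001, 1.742]
contact_force: [-0.0, -0.5, -3.7]
grip_width: 13.7
finger_force: 29.9
tool shift [5.732e+02 1.399e+02 5.000e-01]
```

```bash
python3 -m jog '[[0,0,0,0,0,0],[0,0,0,0,0,0],[0,0,0,0,0,0]]' | grep contact
python3 - <<'E'
from h import *
S=save('scene','s8.png')[:,:,::-1]
cv2.imwrite('pics/h8.png',cv2.resize(S[60:200,180:290],(471,600),interpolation=cv2.INTER_CUBIC)); print(bot.get_obs()['contact_force'],bot.get_obs()['moment'])
E
```

```text
contact_force: [-0.9, 1.6, -4.6]
[-0.13680486  0.45179077 -4.67462906] [ 0.06204928 -0.05957331  0.00369278]
```

View pics/h8.png

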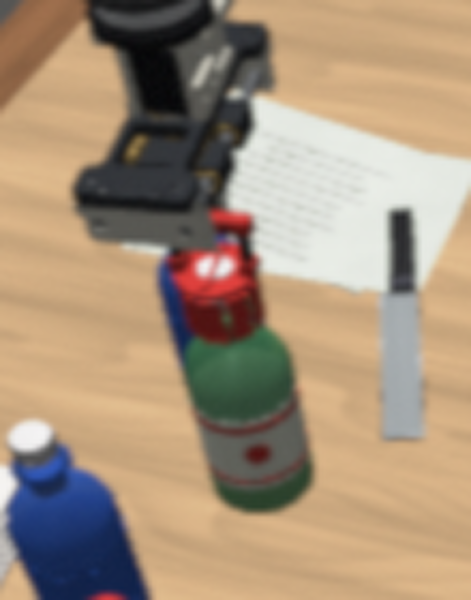

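The bottle hangs upright from the handle, clear of the table. Carry it to the mat.

```bash
python3 -m jog '[[5,1.2,0,0,0,0],[10,2.4,0,0,0,0],[15,3.7,0,0,0,0],[20,4.9,0,0,0,0],[25,6.1,0,0,0,0],[28,6.8,0,0,0,0],[28,6.8,0,0,0,0],[28,6.8,0,0,0,0],[28,6.8,0,0,0,0],[28,6.8,0,0,0,0],[28,6.8,0,0,0,0],[28,6.8,0,0,0,0]]' && python3 -m jog '[[28,6.8,0,0,0,0],[28,6.8,0,0,0,0],[28,6.8,0,0,0,0],[28,6.8,0,0,0,0],[28,6.8,0,0,0,0],[28,6.8,0,0,0,0],[28,6.8,0,0,0,0],[28,6.8,0,0,0,0],[25,6.1,0,0,0,0],[20,4.9,0,0,0,0],[15,3.7,0,0,0,0],[10,2.4,0,0,0,0]]' && python3 -m jog '[[6,1.5,0,0,0,0],[2,0.5,0,0,0,0],[0,0,0,0,0,0],[0,0,0,0,0,0],[0,0,10,0,0,0],[0,0,10,0,0,0],[0,0,8,0,0,0],[0,0,5,0,0,0],[0,0,3,0,0,0],[0,0,0,0,0,0],[0,0,0,0,0,0],[0,0,0,0,0,0]]'
python3 - <<'E'
from h import *
print(bot.get_obs()['tool_pos'])
save('scene','s9.png');save('top','t9.png')
for n in('scene','top'):
    d=bot.outline_of('mat',n)[0]; ys,xs=np.where(d['mask']); print(n,d['p'],xs.min(),xs.max(),ys.min(),ys.max())
    for e in bot.outline_of('bottle',n): print(e['p'],e['pixel'],at_z(n,e['pixel'],115)[:2])
E
```

```text
time: 20.35
tool_pos: [532.5, -49.6, 287.1]
tcp_rot: [3.141, -0.0, 1.743]
contact_force: [-0.1, -0.6, -4.4]
grip_width: 14.1
finger_force: 29.9
time: 21.55
tool_pos: [552.7, 251.2, 286.8]
tcp_rot: [-3.142, -0.0, 1.744]
contact_force: [0.1, -0.2, -4.0]
grip_width: 13.6
finger_force: 29.9
time: 22.75
tool_pos: [554.4, 257.6, 251.2]
tcp_rot: [3.141, -0.0, 1.742]
contact_force: [-0.0, 0.3, -4.2]
grip_width: 13.7
finger_force: 29.9
[554.39264917 257.61206661 251.15052599]
scene 0.91 391 431 217 249
0.97 [228.5, 132.5] [ 407.58580285 -417.97140048]
0.92 [192.3, 185.9] [ 663.70506971 -416.95098212]
0.9 [417.4, 218.2] [584.79918497 258.47422842]
top 0.71 223 253 187 226
0.97 [460.4, 260.1] [ 377.92456114 -428.89087163]
0.94 [453.8, 170.3] [ 641.99898579 -418.25641578]
0.8 [234.2, 199.7] [568.94963167 233.09847607]
```

```bash
{ python3 -m jog '[[0,0,2,0,0,0],[0,0,2,0,0,0],[0,0,2,0,0,0],[0,0,2,0,0,0],[0,0,1,0,0,0],[0,0,0,0,0,0]]'; python3 -m jog '[[0,0,1,0,0,0],[0,0,1,0,0,0],[0,0,1,0,0,0],[0,0,0,0,0,0],[0,0,0,0,0,0]]'; python3 -m jog '[[0,0,1,0,0,0],[0,0,1,0,0,0],[0,0,1,0,0,0],[0,0,0,0,0,0],[0,0,0,0,0,0]]'; python3 -m jog '[[0,0,1,0,0,0],[0,0,1,0,0,0],[0,0,0,0,0,0],[0,0,0,0,0,0]]'; } | grep -E "tool_pos|contact"
```

```text
tool_pos: [554.1, 257.5, 241.4]
contact_force: [-0.2, 0.2, -6.0]
tool_pos: [554.2, 257.5, 238.7]
contact_force: [-0.1, -0.4, -5.7]
tool_pos: [554.3, 257.5, 235.8]
contact_force: [0.8, 0.3, -4.1]
tool_pos: [554.4, 257.6, 234.0]
contact_force: [0.6, -0.4, -1.7]
```

```bash
{ python3 -m jog '[[0,0,1,0,0,0],[0,0,1,0,0,0],[0,0,0.5,0,0,0],[0,0,0,0,0,0],[0,0,0,0,0,0],[0,0,0,0,0,0]]'; python3 -m jog '[[0,0,0,0,0,0],[0,0,0,0,0,0],[0,0,0,0,0,0],[0,0,0,0,0,0],[0,0,0,0,0,0],[0,0,0,0,0,0],[0,0,0,0,0,0],[0,0,0,0,0,0],[0,0,0,0,0,0],[0,0,0,0,0,0]]' 80; }
```

```text
time: 25.65
tool_pos: [554.3, 257.6, 231.4]
tcp_rot: [3.141, 0.0, 1.742]
contact_force: [1.1, 1.4, 1.2]
grip_width: 13.7
finger_force: 29.9
time: 26.65
tool_pos: [554.2, 257.5, 231.2]
tcp_rot: [-3.142, 0.0, 1.742]
contact_force: [0.9, -0.6, 0.4]
grip_width: 73.1
finger_force: 0.0
```

```bash
python3 -m jog '[[0,0,-5,0,0,0],[0,0,-10,0,0,0],[0,0,-20,0,0,0],[0,0,-30,0,0,0],[0,0,-30,0,0,0],[0,0,-20,0,0,0],[0,0,0,0,0,0],[0,0,0,0,0,0]]'; python3 -m jog '[[-20,0,0,0,0,0],[-40,0,0,0,0,0],[-40,0,0,0,0,0],[-40,0,0,0,0,0],[-40,0,0,0,0,0],[-20,0,0,0,0,0],[0,0,0,0,0,0],[0,0,0,0,0,0]]'
python3 - <<'E'
from h import *
a=save('scene','s10.png')[:,:,::-1];b=save('top','t10.png')[:,:,::-1]
cv2.imwrite('pics/h10.png',np.hstack([cv2.resize(a[120:280,340:480],(400,457)),cv2.resize(b[140:270,180:294],(400,457))]))
E
```

```text
time: 27.45
tool_pos: [554.1, 257.5, 346.3]
tcp_rot: [3.141, 0.0, 1.742]
contact_force: [-0.2, -0.3, -0.2]
grip_width: 73.0
finger_force: 0.0
time: 28.25
tool_pos: [587.8, 60.5, 344.9]
tcp_rot: [-3.139, -0.001, 1.741]
contact_force: [0.4, 1.1, 0.5]
grip_width: 73.2
finger_force: 0.0
```

View pics/h10.png

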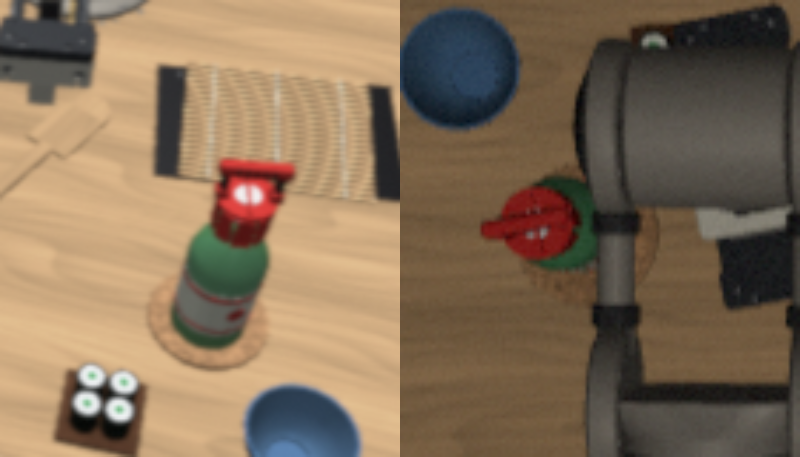

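The bottle stands upright in the middle of the mat (base at (210,320), mat (208,318)), the handle is on and the gripper is clear.

```bash
python3 -c "
from plant import bot
print(bot.close_job())"
```

```text
the job is handed in; nothing more can be done
None
```

The red handle is snapped onto the green bottle, which now stands upright on the cork mat with the gripper let go and clear; the job is handed in at about 28 s, but the hand-in returned no verdict.

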